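# Find which way the gas cylinder's quarter-turn cap opens and hold it lifted off

### The job

Take the black transport cap off the sparkling-water gas cylinder with the blue band. It is a quarter-turn cap, but nobody knows whether this one comes loose clockwise or anticlockwise: the wrong way meets a stop almost at once, the right way it turns freely and then lifts off, so try both ways. Finish while still holding the cap in the gripper, upright and about 10 cm straight above where it sat, and leave the yellow-banded cylinder's cap and everything else alone.

Things in the scene. Friction and masses are not known exactly. Their poses are not given: they have to be found in the camera images.
- rack: Dark wooden rack base 110 x 290 x 14 mm with steel rails up to 70 mm high, heavy and immovable. Origin: centre of its underside, on the worktop; its y axis runs along its length. The two cylinders stand in it, 70 mm either side of its centre along its y axis.
- cyl_blue: Aluminium gas cylinder with a broad blue band round its upper half and shoulder, diameter 60 mm, 131 mm tall, standing firmly fixed in either place of the rack. Origin: centre of its underside, 14 mm above the worktop, z axis up. Its flat top is 145 mm above the worktop; a brass valve neck (diameter 18 mm, 29 mm tall, two ears out to 16 mm from the axis) stands on it, hidden under the cap.
- cap_blue: Loose black ribbed round cap on the blue-banded cylinder, outer diameter 47 mm (fine shallow ribs add 1 mm), 46 mm tall, 0.04 to 0.08 kg. Origin: centre of its open lower rim, which rests on the cylinder's flat top, 145 mm above the worktop; z axis up. Closed, its x axis is parallel to the rack's.
- cap_blue_grip (a point): Point on the blue cylinder's cap axis, 33 mm above its lower rim, a good height for gripping it. Two lugs inside the cap sit under the ears of the neck: closed, it rises only 4 mm, then stops rigidly. Turned the wrong way (hidden, drawn anew each time) it hits a rigid stop within 0.3 rad and the fingers slip round it.
- neck_blue (a point): Centre of the blue cylinder's flat top, where the cap's rim sits closed. Turned the right way (clockwise or anticlockwise from above) the cap turns freely, and between 1.0 and 1.9 rad from closed it lifts straight off (aim at 1.3 to 1.5 rad). The neck reaches 29 mm up inside the cap; a lift of 40 mm clears it.
- cyl_yellow: The other gas cylinder, the same but with a yellow band, in the other place of the rack.
- cap_yellow: The identical black cap on the yellow-banded cylinder (same origin); it opens the other way round from the blue one. To be left closed and alone.
- mug: White mug with a handle, 80 x 113 x 91 mm, loose, standing at the left; origin at the centre of its underside. To be left alone.
- glass: Small clear glass, diameter 46 mm, 57 mm tall, loose, standing at the right; origin at the centre of its underside. To be left alone.
- small_cup: Small green cup with a handle, 65 x 94 x 52 mm, loose, standing at the right; origin at the centre of its underside. To be left alone.

How it is judged (in metres and radians):
On the way, in this order (a step that is already met when the one before it is completed fails the run):
1. the blue cylinder's cap is turned loose (by more than 0.6 rad) while still on its neck (angle between the x axis of cap_blue and the x axis of rack, either way round above 0.6 rad and z of cap_blue in the frame of cyl_blue below 0.145 m and horizontal distance between cap_blue and cyl_blue below 0.01 m), for 0.1 s.
2. the cap is lifted clear of the neck in the fingers (z of cap_blue in the frame of cyl_blue above 0.171 m and contact force between the fingers and cap_blue above 0.5 N), for 0.2 s.
At the end, for the whole second after the job is handed in: The blue cylinder's cap is held by the fingers, at rest, upright within 0.35 rad, 60 to 150 mm above where it sat and within 50 mm sideways of the cylinder's axis; the yellow cylinder's cap still sits closed on its cylinder (z of cap_blue in the frame of cyl_blue between 0.191 and 0.281 m and horizontal distance between cap_blue and cyl_blue below 0.05 m and angle between cap_blue's own z axis and vertical below 0.35 rad and contact force between the fingers and cap_blue above 0.5 N and linear speed of cap_blue below 0.05 m/s and z of cap_yellow in the frame of cyl_yellow below 0.137 m and horizontal distance between cap_yellow and cyl_yellow below 0.008 m); the arm keeps its last pose, push and grip.
It fails at once if the yellow cylinder's cap is lifted, or turned by more than 0.4 rad (distance of cap_yellow from where it was at the start of the episode above 0.01 m or angle between the x axis of cap_yellow and the x axis of rack, either way round above 0.4 rad).
It fails at once if the mug, the glass or the small cup is shifted by more than 30 mm (distance of any of mug, glass, small_cup from where it was at the start of the episode above 0.03 m).
It also fails if it takes over 51 s, if anything falls off the work surface, if the arm or the gripper's body presses on something with over 40 N, if the wrist force passes 120 N, or if a joint passes its speed limit or range.

### The arm

A 6-joint arm with a two-finger parallel gripper is mounted at the origin on a cart in front of the work surface, level with it; the furniture and walls round the work are solid. World frame = base frame: x ahead of the robot, y to its left, z up, the work surface at z = 0. Lengths are in mm, angles in rad, forces in N, time in s.
With the tool pointing down it reaches from about 325 to 775 mm from the base axis. Payload 5.5 kg.
Tool frame: the origin (TCP) lies at the very end of the fingers, on their centre line; the grasp point (between the pads) lies 19 mm behind it; z points along the fingers, y is the line along which they close (so a half turn about z gives the same grasp; the last joint's range is limited). The gripper opens to 88 mm and grips with 3 to 60 N. Pads are 20 mm wide; open, the fingers measure 115 mm over their backs; the gripper's body (75 mm by 178 mm) begins 61 mm behind the grasp point.
Start: joints at [-1.282, 0.091, 1.231, -0, 1.82, -0.057], TCP at [203.37, -564.497, 222.631] pointing down, gripper open.
Joint ranges: [-2.87, 2.87], [-0.86, 2.18], [0.17, 2.46], [-1.51, 4.65], [0.06, 2.69], [-2.65, 2.65]. Speed limits (rad/s): [2.57, 2.57, 3.01, 3.14, 3.14, 3.14].

### API

Orientations are given as a unit quaternion [w, x, y, z].
In Python, from plant import ctrl, get_image, get_calibration gives the robot as it stands. The module is installed in compiled form; this text tells all that it offers.
- The arm moves only by the shell command python3 -m handwheel 'ROWS' [OPENING]. ROWS is JSON, a list of rows, each a list of 4 numbers: the shift along the tool's x, y, z in m, then the turn about the tool's z in rad. In form: [[tx, ty, tz, spin], ...]. A call has 1 to 12 rows; each row is the pose to reach, as a shift and turn from the pose commanded when the call began, along the tool's axes at that moment; what a row does not reach only later rows make up. A row lasts 1/8 s, in which the tool goes at most 62.5 mm and 10.7 degrees, less where a joint would pass 70% of its speed; a pose out of reach is approached as far as the arm can. A call with a gripper value outside its range is refused whole. OPENING is the opening, from -1 (shut) to 1 (fully open), set as the call begins (- or left out, the last holds). The fingers move at their own pace and stop on an object; the grip force is fixed at half the most. Time passes only in rows, so rows that repeat a pose let the fingers close. It gives the time, the measured TCP pose, the force, the opening and the grip force at its end, in the units of the state.
- ctrl.get_state(): the state, without advancing time (a new reading comes with each control period).
- get_image(name): name is "scene" or "side" or "wrist"; returns the picture (400x640x3 uint8, blue, green, red); there is no depth.
- get_calibration(name): a dict with "K" (3x3 intrinsics, pixels), "R" (3x3) and "t" (3): a world point X has camera coordinates R X + t. Camera axes: x right, y down, z forward; pixel columns grow to the right and rows downward; lengths in mm; the calibration is good to about 2 mm. A picture is of the moment at which its call begins: read the wrist's pose just before it. get_calibration takes no time and is no camera call; for the wrist camera it gives the pose at the moment of the call.
- ctrl.close_job(): hands the job in; it is judged then, once.
The state is a dict: "clock": time; "qpos": joint angles; "qvel": joint speeds; "joint_efforts": joint torques, N m; "tcp_pos": TCP position; "ee_rot": TCP orientation; "contact_force": force on the tool from outside, world axes, zero at the start; "torque": the same for the moment, N m; "grip_width": finger opening in mm; "grip_force": force on a finger pad.
Only numpy, scipy, OpenCV 4.12 (cv2) and the standard library are available. Lean on these libraries where they do the work, as an engineer would, in place of code of your own. Each camera call takes 0.05 s, during which the arm holds its last target. There are 200 camera calls.

## Working session

There is one attempt and no reset: what is moved stays moved. The work goes in short steps, Python scripts to look and compute and a shell command to move; the robot and the scene stay as the last step left them, time stands still between calls to the robot, and variables do not carry over. Pictures are saved under pics/ and viewed, at most 10 in all, crops included, and the job is handed in when it is done.

```bash
mkdir -p pics; python3 - <<'E'
from plant import ctrl,get_image,get_calibration
import cv2,numpy as np
s=ctrl.get_state(); print(s['clock'],s['tcp_pos'],s['ee_rot'],s['grip_width'])
a=get_image("scene");b=get_image("side")
cv2.imwrite('pics/scene.png',a);cv2.imwrite('pics/side.png',b)
for n in("scene","side"):
  c=get_calibration(n);print(n,np.round(c['K'],1).tolist(),np.round(c['R'],3).tolist(),np.round(c['t']).tolist())
E
```

```text
0.0 [ 203.27543113 -564.22086614  221.5262962 ] [-9.35397053e-04  9.85091407e-01  1.72029167e-01 -1.02790222e-04] 87.96689213839059
scene [[376.9, 0.0, 314.8], [0.0, 376.9, 201.3], [0.0, 0.0, 1.0]] [[-0.575, -0.818, -0.017], [-0.516, 0.378, -0.769], [0.635, -0.434, -0.639]] [327.0, 397.0, 967.0]
side [[515.9, 0.0, 313.0], [0.0, 515.9, 197.9], [0.0, 0.0, 1.0]] [[0.908, -0.418, -0.001], [-0.189, -0.407, -0.894], [0.374, 0.812, -0.448]] [-502.0, 218.0, 1790.0]
```

View pics/scene.png

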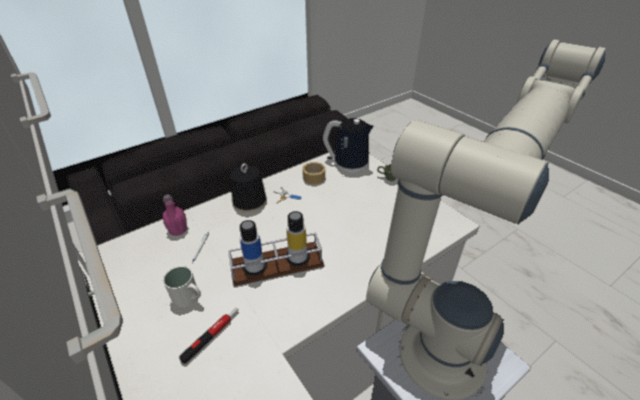

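View pics/side.png

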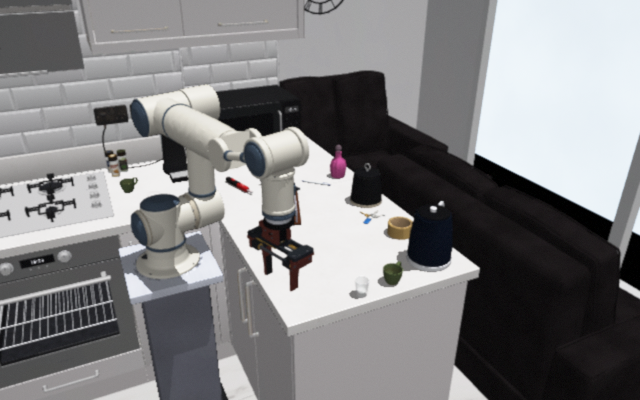

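The scene view shows the blue cylinder's cap at about (248,232) and the yellow one's at (296,218), both in the rack. In the side view the arm hides them. Next I'll segment the caps.

```bash
cat > h.py <<'E'
from plant import ctrl,get_image,get_calibration
import cv2,numpy as np
from scipy.spatial.transform import Rotation as Ro
def ray(c,u,v,z):
    d=c['R'].T@np.linalg.inv(c['K'])@[u,v,1]; o=-c['R'].T@c['t']
    return o+d*(z-o[2])/d[2]
def cal(n): return {k:np.array(v,float) for k,v in get_calibration(n).items()}
def blobs(img,roi,thr=60,amin=60):
    x0,y0,x1,y1=roi; m=(img[y0:y1,x0:x1].max(2)<thr).astype(np.uint8)
    n,l,s,c=cv2.connectedComponentsWithStats(m)
    return [(s[i].tolist(),(s[i][:2]+s[i][2:4]/2-.5+[x0,y0])) for i in range(1,n) if s[i][4]>amin]
def toolxy():
    s=ctrl.get_state();q=s['ee_rot'];return s['tcp_pos'],Ro.from_quat([q[1],q[2],q[3],q[0]])
E
python3 - <<'E'
from h import *
a=cv2.imread('pics/scene.png');c=cal('scene');P=[]
for st,ct in blobs(a,(235,205,312,250)):
    p=ray(c,*ct,168);P.append(p);print(st,ct,p.round(1))
p,R=toolxy();print(p,R.as_matrix().round(3).tolist())
d=P[0]-P[1];print('sep',np.linalg.norm(d),d)
cv2.imwrite('pics/crop.png',cv2.resize(a[190:290,220:335],None,fx=6,fy=6,interpolation=cv2.INTER_CUBIC))
E
```

```text
[0, 0, 26, 5, 97] [247.5 207. ] [636.2 205.  168. ]
[54, 11, 14, 16, 166] [295.5 223.5] [484.6 124.8 168. ]
[6, 19, 15, 18, 177] [248.  232.5] [533.7 256.2 168. ]
[ 203.27548306 -564.21538489  221.61846907] [[0.941, 0.339, -0.001], [0.339, -0.941, 0.002], [0.0, -0.002, -1.0]]
sep 171.499135833874 [ 1.51601791e+02  8.01801131e+01 -1.13686838e-13]
```

View pics/crop.png

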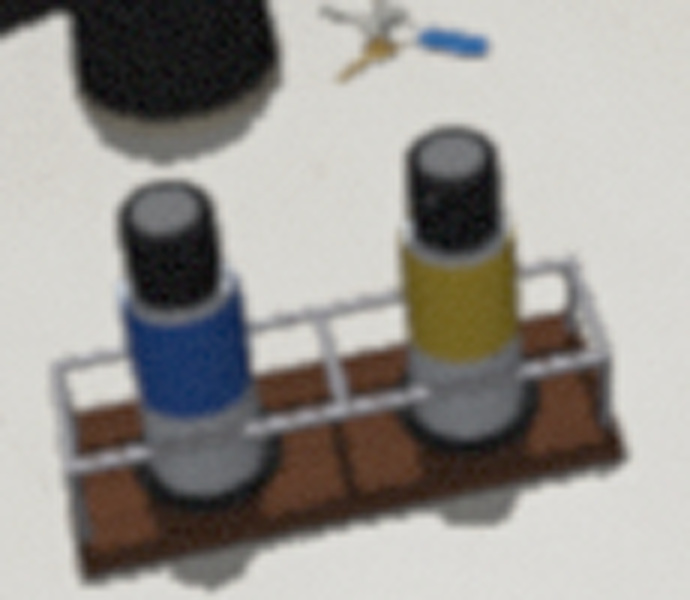

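The crop shows both caps with grey flat tops. In full-image pixels the blue top is at about (247.5,225.5) and the yellow one at about (295.2,216.2). The cap-to-cap distance comes out at 140 mm, as expected. I'll move to a hover, turning the wrist along so the last joint stays near mid-range.

```bash
python3 -m handwheel '[[0.02,-0.02,-0.05,0],[0.588,-0.66,-0.06,-1.73],[0.588,-0.66,-0.06,-1.73],[0.588,-0.66,-0.06,-1.73],[0.588,-0.66,-0.06,-1.73],[0.588,-0.66,-0.06,-1.73],[0.588,-0.66,-0.06,-1.73],[0.588,-0.66,-0.06,-1.73],[0.588,-0.66,-0.06,-1.73],[0.588,-0.66,-0.06,-1.73],[0.588,-0.66,-0.06,-1.73],[0.588,-0.66,-0.06,-1.73]]' 1
python3 - <<'E'
from h import *
c=cal('scene')
print(ray(c,247.5,225.5,191),ray(c,295.2,216.2,191))
p,R=toolxy();print(p,R.as_matrix().round(3).tolist(),ctrl.get_state()['qpos'])
E
```

```text
clock: 1.6
tcp_pos: [470.7, 101.6, 280.4]
ee_rot: [0.0, 0.508, 0.862, -0.0]
contact_force: [1.7, -0.3, 0.2]
grip_width: 87.7
grip_force: 0.0
[537.25345182 252.63461055 191.        ] [490.02829522 120.93687203 191.        ]
[470.68876046 101.61606006 280.4238385 ] [[-0.484, 0.875, -0.0], [0.875, 0.484, -0.0], [-0.0, -0.0, -1.0]] [ 1.42142108e-01 -2.05800917e-01  1.41341074e+00 -2.70655559e-04
  1.93402460e+00 -3.63695330e-01]
```

```bash
python3 -m handwheel '[[0.102,0.13,0,0],[0.102,0.13,0,0],[0.102,0.13,0,0],[0.102,0.13,0,0],[0.102,0.13,0,0]]' 1
python3 - <<'E'
from h import *
p,R=toolxy();print(p,R.as_matrix().round(3).tolist(),ctrl.get_state()['qpos'])
c=cal('wrist');a=get_image('wrist');cv2.imwrite('pics/w1.png',a)
cv2.imwrite('pics/s1.png',get_image('side'))
K=c['K']
for z in (191,0):
  for q in ((537,252.5),(490,121)):
    x=c['R']@[*q,z]+c['t'];print(q,z,(K@x/x[2])[:2])
E
```

```text
clock: 2.22
tcp_pos: [534.7, 251.0, 280.3]
ee_rot: [-0.0, 0.508, 0.861, -0.001]
contact_force: [-0.4, -1.1, 0.8]
grip_width: 87.9
grip_force: 0.0
[534.65224798 251.01988927 280.34355555] [[-0.484, 0.875, -0.001], [0.875, 0.484, -0.001], [-0.0, -0.001, -1.0]] [ 3.81620003e-01  8.68541358e-02  1.13249252e+00 -4.73982816e-04
  1.92329001e+00 -1.23380849e-01]
(537, 252.5) 191 [319.59425581 197.72661683]
(490, 121) 191 [187.50725588 309.89693782]
(537, 252.5) 0 [318.08459024 158.93720594]
(490, 121) 0 [238.55257173 228.42232747]
```

View pics/w1.png

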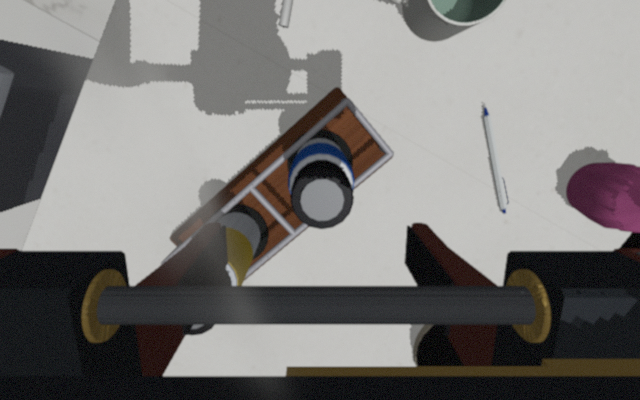

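View pics/s1.png

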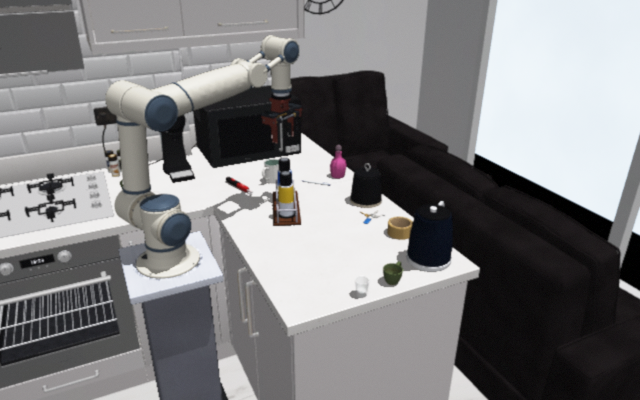

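The wrist view shows the blue cap's grey top at about (323,200), inside its black rim. The yellow cylinder is at the lower left, behind a finger, and the side view shows a clear approach. I'll measure the cap's outer circle next.

```bash
python3 - <<'E'
from h import *
a=cv2.imread('pics/w1.png');c=cal('wrist');p,R=toolxy()
g=a[160:235,280:365].astype(int); m=((g.max(2)-g.min(2)<25)&(g.mean(2)>95)).astype(np.uint8)
n,l,s,ct=cv2.connectedComponentsWithStats(m)
i=l[40,42];print(s[i]);q=ct[i]+[280,160]
cnt=cv2.findContours((l==i).astype(np.uint8),0,2)[0][0]
(e,ax,_)=cv2.fitEllipse(cnt);print(q,np.add(e,[280,160]),ax)
w=ray(c,*np.add(e,[280,160]),191);print(w)
print('tool delta',R.inv().apply(w-p))
print('grip z delta', p[2]-(178-19))
E
```

```text
[  20   19   44   42 1443]
[321.8981289  199.53915454] [321.88023376 199.58105087] (41.380165100097656, 42.810630798339844)
[539.47497991 251.33723077 191.        ]
tool delta [-1.4890044   4.57646381 90.23133715]
grip z delta 122.22837999459057
```

```bash
python3 -m handwheel '[[-0.001,0.004,0.03,0],[-0.001,0.004,0.06,0],[-0.001,0.004,0.09,0],[-0.001,0.004,0.11,0],[-0.001,0.004,0.121,0],[-0.001,0.004,0.121,0],[-0.001,0.004,0.121,0]]' 1
python3 -m handwheel '[[0,0,0,0],[0,0,0,0],[0,0,0,0],[0,0,0,0],[0,0,0,0],[0,0,0,0],[0,0,0,0],[0,0,0,0]]' -1
python3 -c "
from h import *
print(ctrl.get_state()['torque'],ctrl.get_state()['qpos'][5])"
```

```text
clock: 3.2
tcp_pos: [539.3, 252.8, 161.1]
ee_rot: [0.001, 0.508, 0.861, 0.001]
contact_force: [-0.1, 0.1, -0.4]
grip_width: 87.7
grip_force: 0.0
clock: 4.2
tcp_pos: [538.8, 252.8, 159.6]
ee_rot: [-0.0, 0.508, 0.861, -0.0]
contact_force: [-0.4, -0.2, 0.6]
grip_width: 47.0
grip_force: 30.0
[-0.03523551 -0.13606338  0.03706804] -0.12367223039320421
```

The cap is gripped, centred and with low side force. Now I'll try one direction.

```bash
python3 -m handwheel '[[0,0,0,0.08],[0,0,0,0.16],[0,0,0,0.24],[0,0,0,0.32],[0,0,0,0.4],[0,0,0,0.4]]'
python3 -c "
from h import *
print(ctrl.get_state()['torque'],ctrl.get_state()['qpos'][5])"
```

```text
clock: 4.95
tcp_pos: [538.8, 253.7, 159.7]
ee_rot: [-0.0, 0.668, 0.744, 0.001]
contact_force: [0.1, 4.7, 0.9]
grip_width: 46.8
grip_force: 30.0
[ 0.68133588 -0.17205523  0.66175591] 0.27505401793050194
```

Torque rises to 0.66 N m, so positive tool spin runs into the stop and the fingers slip. I'll reverse, and watch the torque early.

```bash
python3 -m handwheel '[[0,0,0,-0.1],[0,0,0,-0.2],[0,0,0,-0.3],[0,0,0,-0.4],[0,0,0,-0.5],[0,0,0,-0.6],[0,0,0,-0.7],[0,0,0,-0.7]]'
python3 -c "
from h import *
print(ctrl.get_state()['torque'],ctrl.get_state()['qpos'][5])"
```

```text
clock: 5.95
tcp_pos: [538.9, 252.3, 159.7]
ee_rot: [0.0, 0.374, 0.928, -0.0]
contact_force: [-0.2, 0.1, 0.7]
grip_width: 46.2
grip_force: 30.0
[-0.0636917  -0.07016984  0.02607349] -0.4238078655043095
```

The cap turns freely this way. I'll go on to about 1.4 rad from closed, then try a small lift to check.

```bash
python3 -m handwheel '[[0,0,0,-0.1],[0,0,0,-0.2],[0,0,0,-0.3],[0,0,0,-0.4],[0,0,0,-0.5],[0,0,0,-0.6],[0,0,0,-0.7],[0,0,0,-0.8],[0,0,0,-0.88],[0,0,0,-0.88],[0,0,0,-0.88]]'
python3 -c "
from h import *
print(ctrl.get_state()['torque'],ctrl.get_state()['qpos'][5])"
python3 -m handwheel '[[0,0,-0.003,0],[0,0,-0.006,0],[0,0,-0.008,0],[0,0,-0.008,0]]'
```

```text
clock: 7.32
tcp_pos: [538.8, 252.5, 159.7]
ee_rot: [-0.0, -0.056, 0.998, -0.0]
contact_force: [-0.1, -0.8, 0.8]
grip_width: 46.4
grip_force: 30.0
[ 0.01022389 -0.08730386  0.009173  ] -1.3014557937967803
clock: 7.82
tcp_pos: [538.9, 252.7, 167.9]
ee_rot: [0.0, -0.057, 0.998, 0.0]
contact_force: [0.3, 0.1, 0.9]
grip_width: 46.7
grip_force: 30.0
```

It rose 8 mm, past the 4 mm stop, with no load, so the cap is free. Now the full lift.

```bash
python3 -m handwheel '[[0,0,-0.01,0],[0,0,-0.02,0],[0,0,-0.03,0],[0,0,-0.04,0],[0,0,-0.05,0],[0,0,-0.06,0],[0,0,-0.07,0],[0,0,-0.08,0],[0,0,-0.09,0],[0,0,-0.092,0],[0,0,-0.092,0],[0,0,-0.092,0]]'
python3 - <<'E'
from h import *
cv2.imwrite('pics/c2.png',cv2.resize(get_image('scene')[130:290,190:350],None,fx=3.5,fy=3.5))
E
```

```text
clock: 9.32
tcp_pos: [538.7, 252.7, 259.1]
ee_rot: [-0.0, -0.057, 0.998, -0.0]
contact_force: [1.0, 0.8, -0.7]
grip_width: 46.5
grip_force: 30.0
```

View pics/c2.png

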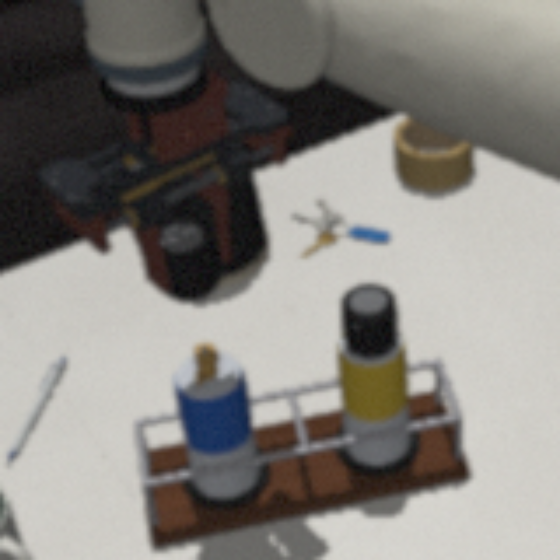

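The crop shows the cap upright in the fingers at about (188,262). The blue cylinder's brass neck is bare at about (205,362), and the yellow cap is untouched at about (370,320).

```bash
python3 -c "
from plant import ctrl
print(ctrl.close_job())"
```

```text
the job is handed in; nothing more can be done
None
```

The blue cylinder's cap came loose clockwise seen from above, and the job is handed in with the cap held upright about 10 cm above its neck; the yellow cap was left alone.

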